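# Pack the order's spools and hang its sample board

## Task

Pack up the finished embroidery order: slide back the cover of the thread box, put every loose small spool from the counter down into its compartment, and slide the cover fully shut. Then lift the sample board out of its stand, hook it onto the steel rail near the rail's left end (left as the robot sees it), and slide it along the rail, still hooked on, until it hangs centred on the white band; leave it hanging there, and leave the other things on the counter alone.

Things in the scene. Friction and masses are not known exactly. Their poses are not given: they have to be found in the camera images.
- box: fixed wooden thread box, 132 (x) x 344 (y) x 60 mm high, origin under its centre. Its -y half is an open-topped compartment, its +y half a solid deck, 60 mm high, on which the cover rests when open
- box_in (a point): centre of the compartment's floor, 6 mm above the counter, 85 mm from the box centre towards its -y; axes as the box. Inside the compartment measures 120 (x) x 163 (y) mm, from -83 to +80 mm in y from this point, and is 54 mm deep; walls 6 mm
- cover (a joint): slide of the flat cover along the box's +y: 0 m = shut over the compartment, 0.168 m = fully open on the deck. It moves against about 1.5 N of friction and stays where left; partly open at the start (0 to 60 mm)
- cover_grip (a point): the ridge on the cover to hold it by, moves with the cover. Cover: white plate 120 (x) x 170 (y) x 6 mm, top 66 mm above the counter. Ridge: grey, in the middle of the cover, 60 long in box x, 14 thick in box y, 30 tall; this point lies on it 18 mm above the cover's top face, 12 mm below the ridge's top
- spool1: a small thread spool, a plain cylinder with two flanges, diameter 38 mm, 44 mm long, 45 g, standing on the counter at the start (it may be knocked over); origin at its centre, z along its axis; two to four of the four spools are present, absent ones read None
- spool2: a small thread spool, a plain cylinder with two flanges, diameter 38 mm, 44 mm long, 45 g, standing on the counter at the start (it may be knocked over); origin at its centre, z along its axis; two to four of the four spools are present, absent ones read None
- spool3: a small thread spool, a plain cylinder with two flanges, diameter 38 mm, 44 mm long, 45 g, standing on the counter at the start (it may be knocked over); origin at its centre, z along its axis; two to four of the four spools are present, absent ones read None
- spool4: a small thread spool, a plain cylinder with two flanges, diameter 38 mm, 44 mm long, 45 g, standing on the counter at the start (it may be knocked over); origin at its centre, z along its axis; two to four of the four spools are present, absent ones read None
- stand: fixed grey stand, 136 (x) x 50 (y) x 38 mm high, with a slot 9 mm wide along its x, floor of the slot 8 mm up, in which the sample board stands upright 30 mm deep at the start; origin under its centre
- hanger: the sample board with its hook, loose, 90 g, 182 mm tall, origin under the board's centre, z up. White board 110 (x) x 6 (y) x 75 mm high (z 0 to 75). On it a black hook, 14 mm thick in y: leg at x -23 to -13 rising from the board, level bar at z 130 to 140, short tip at x 13 to 23 hanging from the bar down to z 115, grip tab above. It stands upright in the stand's slot at the start
- hanger_saddle (a point): middle of the underside of the hook's bar, hanger z 130 mm; when hung it rests on top of the rail, 6 mm above the rail's axis. The hook is open to hanger +x between board top (z 75) and tip (z 115): the rail goes in sideways there at about z 95 until under the bar (x -13 to 13), then the hanger is lowered. Hang it with its x square to the rail, +x the same way as the rail's +x
- hanger_tab (a point): middle of the grip tab, hanger z 162 mm; axes as the hanger. Tab: 28 (x) x 14 (y) mm, z 140 to 182 mm, to be pinched across y from above
- rail: fixed steel rail along its own y, diameter 12 mm, axis 220 mm above the counter, between two posts at y -180 and +180 mm (posts 14 mm thick, up to 226 mm high); origin on the counter under its middle; its x points away from the robot, its y to the robot's left
- rail_entry (a point): point on the rail's axis near its left end, 100 mm towards +y from the middle, axes as the rail: hook the hanger on here, within 40 mm
- band: the white painted band on the rail, 24 mm wide, flush; origin on the rail's axis at the band's middle; axes as the rail; 130 to 210 mm to the right (-y) of rail_entry
- cone1: bystander: big grey thread cone, 60 mm across, 104 mm tall, origin underneath (leave alone)
- cone2: bystander: big grey thread cone, as cone1 (leave alone)
- tape: bystander: roll of tape lying flat, 80 mm across, 24 mm high (leave alone)
- mug: bystander: white mug, 76 mm across, 85 mm tall (leave alone)
- pinbowl: bystander: steel pin bowl, 84 mm across, 32 mm high (leave alone)
- oil: bystander: small white bottle, 44 mm across, 100 mm tall (leave alone)
- tin: bystander: round metal bobbin tin, 60 mm across, 24 mm high (leave alone)
Things that resemble listed ones, but are neither listed nor needed, are in the scene too. Of the things like the hanger, leave any that is pink or purple; of the rest the larger one is meant.

How it is judged:
By the outcome, as a careful person would: the job done as asked, in the order asked, and still so for the second after the job is handed in, with the robot touching nothing.
Of spool1, spool2, spool3, spool4 only 2 to 4 are there at a start; the rules pass over those that are not, and their reading is None.
At some moment in a run one of spool1, spool2, spool3, spool4 may be knocked a few centimetres aside while the robot is not near it.
It also fails if it takes over 210 s, if anything falls off the work surface, if the arm or the gripper's body presses on something with over 40 N, if the wrist force passes 120 N, or if a joint passes its speed limit or range.

## Robot

A 6-joint arm with a two-finger parallel gripper is mounted at the origin on the work surface. World frame = base frame: x ahead of the robot, y to its left, z up, the work surface at z = 0. Lengths are in mm, angles in rad, forces in N, time in s.
With the tool pointing down it reaches from about 350 to 775 mm from the base axis. Payload 7.3 kg.
Tool frame: the origin (TCP) lies at the centre of the arm's flange, where the gripper is bolted on; the fingertips stand 178 mm ahead of it and the grasp point (between the pads) lies 159 mm ahead of it; z points along the fingers, y is the direction in which the jaws open and shut (so a half turn about z gives the same grasp; the last joint's range is limited). The gripper opens to 92 mm and grips with 3 to 60 N. Pads are 19 mm wide; open, the fingers measure 130 mm over their backs; the gripper's body (75 mm by 190 mm) begins 47 mm behind the grasp point.
Start: joints at [-1.316, 0.342, 1.524, -0, 1.275, -0.146], TCP at [204.851, -483.388, 404.741] pointing down, gripper open.
Joint ranges: [-2.53, 2.53], [-0.77, 2.02], [0.04, 2.7], [-1, 4.14], [0.28, 2.66], [-3.11, 3.11]. Speed limits (rad/s): [2.57, 2.57, 3.14, 3.14, 3.14, 3.14].

## Interface

Orientations are given as [roll, pitch, yaw] about the fixed x, y, z axes, in that order (R = Rz(yaw) Ry(pitch) Rx(roll)).
In Python, from plant import get_obs, capture, close_job gives the robot as it stands. The module is installed in compiled form; this text tells all that it offers.
- The arm moves only by the shell command python3 -m pendant 'ROWS'. ROWS is JSON, a list of rows, each a list of 3 entries, a list of its own where there are three numbers: the shift along the tool's x, y, z in m, then the turn, a rotation vector about the tool's x, y, z in rad, then the finger opening in m, from 0 to 0.0918. In form: [[[tx, ty, tz], [wx, wy, wz], fingers], ...]. A call has 1 to 10 rows; each row is the pose to reach, as a shift and turn from the pose commanded when the call began, along the tool's axes at that moment; what a row does not reach only later rows make up. A row lasts 1/12 s, in which the tool goes at most 41.7 mm and 7.16 degrees, less where a joint would pass 70% of its speed; a pose out of reach is approached as far as the arm can. A call with a gripper value outside its range is refused whole. The fingers move at their own pace and stop on an object; the grip force is fixed at half the most. Time passes only in rows, so rows that repeat a pose let the fingers close. It gives the time, the measured TCP pose, the force and the opening at its end, in the units of the state.
- get_obs(): the state, without advancing time (a new reading comes with each control period).
- capture(name): name is "side" or "top" or "wrist"; returns a dict with "color" (420x560x3 uint8, red, green, blue), "mtx" (3x3 intrinsics, pixels), "rvec" (rotation vector, rad) and "tvec" (3), from world to camera coordinates, as OpenCV has them. Camera axes: x right, y down, z forward; pixel columns grow to the right and rows downward; lengths in mm; the calibration is good to about 2 mm. A picture is of the moment at which its call begins. There is no depth.
- close_job(): hands the job in, once; it reports no verdict.
The state is a dict: "time": time; "joint_positions": joint angles; "dq": joint speeds; "tau": joint torques, N m; "tool_pos": TCP position; "tcp_rot": TCP orientation; "contact_force": force on the tool from outside, world axes, zero at the start; "moment": the same for the moment, N m; "grip_width": finger opening in mm.
Only numpy, scipy, OpenCV 4.12 (cv2) and the standard library are available. Lean on these libraries where they do the work, as an engineer would, in place of code of your own. Each camera call takes 0.05 s, during which the arm holds its last target. There are 200 camera calls.

## Working session

There is one attempt and no reset: what is moved stays moved. The work goes in short steps, Python scripts to look and compute and a shell command to move; the robot and the scene stay as the last step left them, time stands still between calls to the robot, and variables do not carry over. Pictures are saved under pics/ and viewed, about 12 in all and at most 16, crops included, and the job is handed in when it is done.

```bash
mkdir -p pics; ls
cat > h.py <<'E'
import numpy as np, cv2, json
from plant import get_obs, capture
from scipy.spatial.transform import Rotation as R
def snap(name, fn):
    c=capture(name); cv2.imwrite(f'pics/{fn}.png', c['color'][:,:,::-1])
    np.savez(f'pics/{fn}.npz', **c); return c
def load(fn): return dict(np.load(f'pics/{fn}.npz'))
def ray(c,u,v):
    Rm=cv2.Rodrigues(c['rvec'])[0]; o=-Rm.T@c['tvec'].ravel()
    d=Rm.T@np.linalg.inv(c['mtx'])@np.array([u,v,1.]); return o,d
def px2w(c,u,v,z):
    o,d=ray(c,u,v); return np.round((o+d*(z-o[2])/d[2]),1)
def w2px(c,p):
    return np.round(cv2.projectPoints(np.array(p,float).reshape(-1,3),c['rvec'],c['tvec'],c['mtx'],None)[0].reshape(-1,2),1)
def crop(fn,x0,y0,x1,y1,out,s=4):
    im=cv2.imread(f'pics/{fn}.png')[y0:y1,x0:x1]; cv2.imwrite(f'pics/{out}.png',cv2.resize(im,None,fx=s,fy=s,interpolation=cv2.INTER_CUBIC))
E
python3 - <<'E'
from h import *
a=snap('top','t0');b=snap('side','s0')
for c in (a,b): print(c['mtx'],-cv2.Rodrigues(c['rvec'])[0].T@c['tvec'].ravel(), ray(c,280,210)[1])
im=np.hstack([cv2.imread('pics/t0.png'),cv2.imread('pics/s0.png')])
cv2.imwrite('pics/t0b.png',cv2.resize(cv2.imread('pics/t0.png'),(800,600)))
cv2.imwrite('pics/s0b.png',cv2.resize(cv2.imread('pics/s0.png'),(800,600)))
print(get_obs())
E
```

```text
pics
[[494.61414605   0.         276.40232546]
 [  0.         494.61414605 210.89678719]
 [  0.           0.           1.        ]] [ 488.82899572   -2.97661662 1884.07854594] [ 0.04801646 -0.0113743  -0.99880991]
[[492.74123265   0.         277.55960254]
 [  0.         492.74123265 212.53531575]
 [  0.           0.           1.        ]] [  200.47705472 -1003.20529443   972.39567171] [ 0.27545759  0.74083726 -0.61264531]
{'time': 0.1, 'joint_positions': array([-1.31601379e+00,  3.42636206e-01,  1.52490626e+00,  1.29087840e-05,
        1.27542074e+00, -1.46008034e-01]), 'dq': array([-0.00051888, -0.00104604, -0.00239076,  0.00111135, -0.00087779,
        0.00014959]), 'tau': array([ 1.78253395e-03, -4.32003307e+01, -2.44694817e+01,  7.19519681e-02,
        5.26157802e-02, -6.99307066e-05]), 'tool_pos': array([ 204.81417723, -483.26889346,  404.1283606 ]), 'tcp_rot': array([-3.14023848e+00, -2.11614311e-04,  4.00786662e-01]), 'contact_force': array([-0.70675554,  1.46092864, -0.22685904]), 'moment': array([-0.00564673,  0.00452017, -0.01489246]), 'grip_width': 91.9580172098764}
```

View pics/t0b.png

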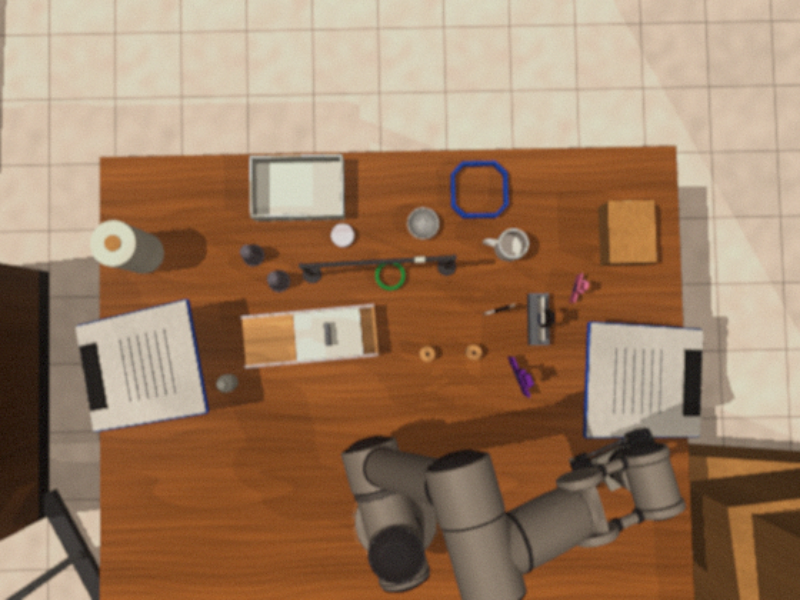

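View pics/s0b.png

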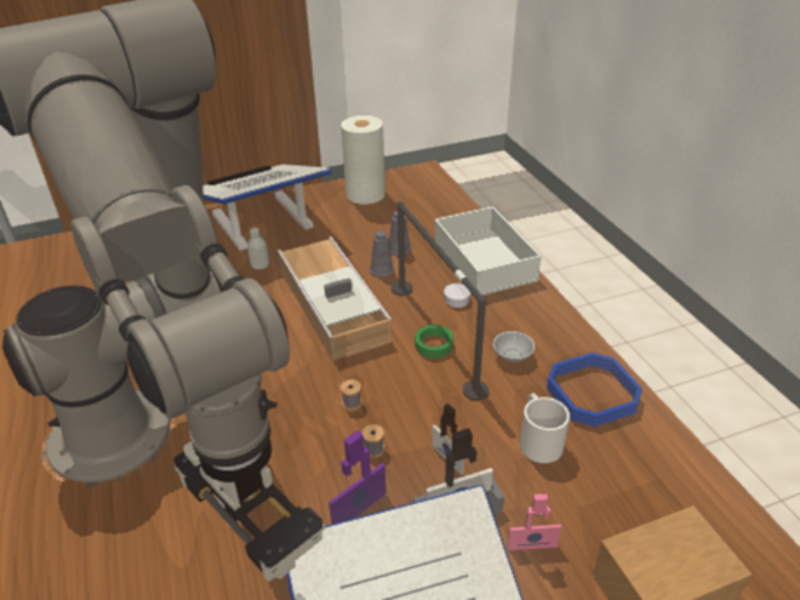

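Top view (800 px scale): the box is at about (310,336) with its compartment to the right. The spools are at (428,353) and (474,352), the rail runs from (310,265) to (447,262) with the band at (420,260), and the stand is at (540,318). The things like the hanger are purple (522,375), pink (580,287), a small black one (500,309) and the one in the stand (540,318). I'll crop in to confirm which is meant.

Run:
```python
from h import *
crop('t0',320,180,430,290,'c1',4); crop('s0',220,250,370,390,'c2',3)
a=cv2.resize(cv2.imread('pics/t0.png')[180:290,320:430],(400,560),interpolation=2)
a=cv2.resize(cv2.imread('pics/t0.png')[190:290,330:410],(400,500),interpolation=2)
b=cv2.resize(cv2.imread('pics/s0.png')[260:385,280:380],(400,500),interpolation=2)
cv2.imwrite('pics/c12.png',np.hstack([a,b]))
b=cv2.imread('pics/t0.png')[175:265,165:345]
cv2.imwrite('pics/c3.png',cv2.resize(b,None,fx=4.4,fy=4.4,interpolation=2))
```

```text
(no output)
```

View pics/c12.png

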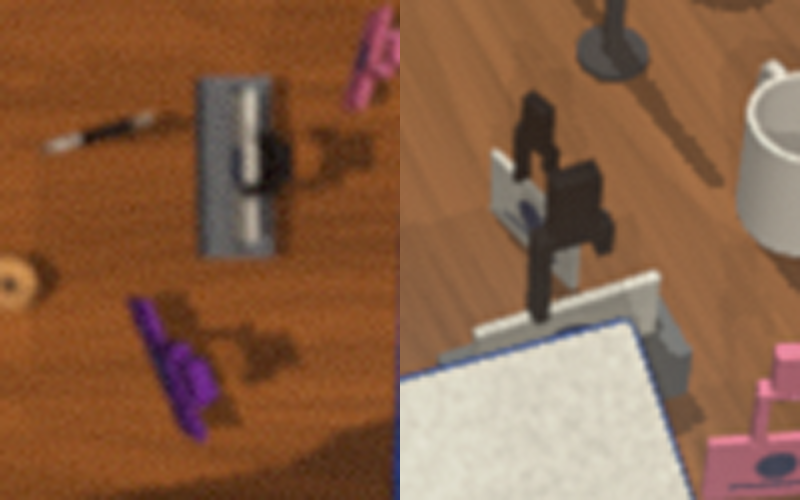

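View pics/c3.png

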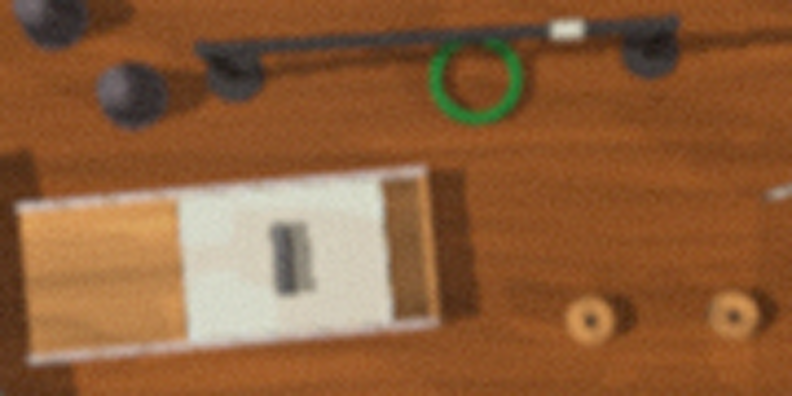

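Of the two things that are neither pink nor purple, the board in the stand is the larger (c12 about (250,165)); the small black and white one at (100,130) is the decoy. Its leg is on the near side and its tip towards world +x. Next I'll compute positions.

Run:
```python
from h import *
c=load('t0')
f=lambda u,v,z:px2w(c,165+u/4.4,175+v/4.4,z)
g=lambda u,v,z:px2w(c,330+u/5,190+v/5,z)
B=np.array([f(17,207,60),f(427,168,60),f(438,325,60),f(30,362,60)]);print('box',B,B.mean(0))
e=(B[0]+B[3]-B[1]-B[2])/2; print('len',np.hypot(*e[:2]),'yaw',np.arctan2(-e[0],e[1]))
print('ridge',f(286,258,96), 'coveredges',f(183,265,66),f(388,250,66))
print('spools',f(590,320,44),f(735,316,44))
a,b=f(235,47,222),f(650,22,222); print('rail',a,b,(a+b)/2,np.arctan2(-(a-b)[0],(a-b)[1]),'band',f(567,29,226))
S=np.array([g(197,75,38),g(270,77,38),g(278,255,38),g(203,258,38)]);print('stand',S.mean(0),S)
print('board',g(250,85,83),g(253,245,83),'tab',g(268,165,190))
```

```text
box [[540.4 386.7  60. ]
 [566.1  42.7  60. ]
 [434.6  36.1  60. ]
 [410.8 377.2  60. ]] [487.975 210.675  60.   ]
len 343.4429574179677 yaw 0.0721268901741884
ridge [493.  158.9  96. ] coveredges [489.  247.6  66. ] [498.   76.4  66. ]
spools [435.7 -91.9  44. ] [ 436.5 -214.3   44. ]
rail [655. 184. 222.] [ 667.8 -134.4  222. ] [661.4  24.8 222. ] 0.04017936944048347 band [663.3 -70.5 226. ]
stand [ 520.775 -386.6     38.   ] [[ 589.5 -358.7   38. ]
 [ 586.9 -413.3   38. ]
 [ 453.9 -415.2   38. ]
 [ 452.8 -359.2   38. ]]
board [ 579.  -388.6   83. ] [ 462.4 -387.2   83. ] tab [ 518.5 -376.3  190. ]
```

```bash
python3 -m pendant '[[[0.258,-0.24,0],[0,0,0.33],0.09],[[0.258,-0.24,0],[0,0,0.33],0.09],[[0.258,-0.24,0],[0,0,0.33],0.09],[[0.258,-0.24,0],[0,0,0.33],0.09],[[0.258,-0.24,0],[0,0,0.33],0.09],[[0.258,-0.24,0],[0,0,0.33],0.09],[[0.258,-0.24,0],[0,0,0.33],0.09],[[0.258,-0.24,0],[0,0,0.33],0.09],[[0.258,-0.24,0],[0,0,0.33],0.09],[[0.258,-0.24,0],[0,0,0.33],0.09]]'
python3 -m pendant '[[[0.166,-0.31,0],[0,0,0],0.09],[[0.166,-0.31,0],[0,0,0],0.09],[[0.166,-0.31,0],[0,0,0],0.09],[[0.166,-0.31,0],[0,0,0],0.09],[[0.166,-0.31,0],[0,0,0],0.09],[[0.166,-0.31,0],[0,0,0],0.09],[[0.166,-0.31,0],[0,0,0],0.09],[[0.166,-0.31,0],[0,0,0],0.09],[[0.166,-0.31,0],[0,0,0],0.09],[[0.166,-0.31,0],[0,0,0],0.09]]'
python3 - <<'E'
from h import *
a=snap('top','t1');b=snap('wrist','w1')
im=np.hstack([cv2.resize(cv2.imread('pics/t1.png')[150:350,300:480],(360,400),interpolation=2),cv2.resize(cv2.imread('pics/w1.png'),(440,330))[:,:] if 0 else cv2.copyMakeBorder(cv2.resize(cv2.imread('pics/w1.png'),(440,330)),0,70,0,0,0)])
cv2.imwrite('pics/v1.png',im); print(get_obs()['tool_pos'],get_obs()['tcp_rot'])
E
```

```text
time: 0.93
tool_pos: [349.4, -158.5, 404.6]
tcp_rot: [-3.14, -0.0, 0.075]
contact_force: [-1.1, 0.7, 0.0]
grip_width: 89.9
time: 1.77
tool_pos: [493.6, 161.9, 403.8]
tcp_rot: [-3.141, 0.0, 0.074]
contact_force: [-0.8, -0.1, -0.1]
grip_width: 89.6
[492.55456986 159.07192027 403.92383866] [3.14076888e+00 1.61681601e-03 7.20001706e-02]
```

View pics/v1.png

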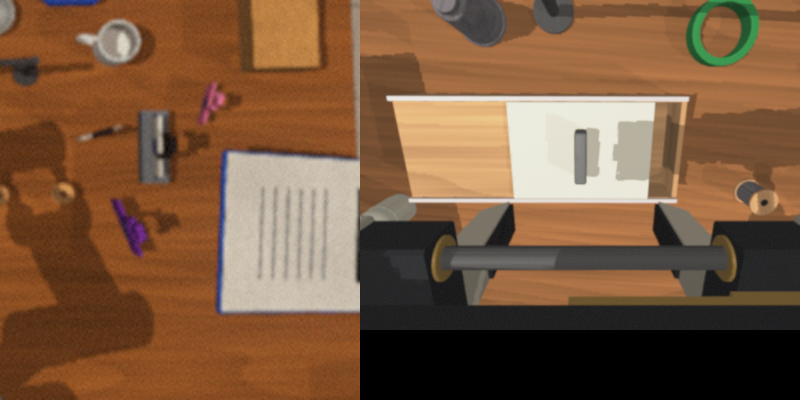

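The wrist view shows the ridge at v1 (580,157) and open compartment at right; no further spools were hidden under the arm, so there are two.

Run:
```python
from h import *
c=load('w1'); s=560/440
f=lambda u,v,z:px2w(c,(u-360)*s,v*s,z)
print(f(581,131,96),f(580,183,96),f(580,157,96))
print('spool',f(763,200,44))
print('box',[f(*p,60) for p in ((388,98),(688,98),(676,201),(410,200))], 'cover edges',f(510,150,66),f(652,150,66))
```

```text
[525.1 166.   96. ] [466. 163.  96.] [496.4 165.1  96. ]
spool [439.5 -88.   44. ]
box [array([540.6, 390.3,  60. ]), array([565.8,  45.6,  60. ]), array([436.3,  36.4,  60. ]), array([412.6, 381. ,  60. ])] cover edges [490.6 249.2  66. ] [503.   79.4  66. ]
```

```bash
python3 -m pendant '[[[0.003,-0.004,0.04],[0,0,0],0.06],[[0.003,-0.004,0.08],[0,0,0],0.06],[[0.003,-0.004,0.12],[0,0,0],0.06],[[0.003,-0.004,0.14],[0,0,0],0.06],[[0.003,-0.004,0.15],[0,0,0],0.06],[[0.003,-0.004,0.1555],[0,0,0],0.06],[[0.003,-0.004,0.1555],[0,0,0],0.06]]'
python3 -m pendant '[[[0,0,0],[0,0,0],0.0],[[0,0,0],[0,0,0],0.0],[[0,0,0],[0,0,0],0.0],[[0,0,0],[0,0,0],0.0],[[0,0,0],[0,0,0],0.0],[[0,0,0],[0,0,0],0.0],[[0,0,0],[0,0,0],0.0],[[0,0,0],[0,0,0],0.0]]'
```

```text
time: 2.45
tool_pos: [495.3, 162.5, 249.2]
tcp_rot: [3.141, 0.0, 0.069]
contact_force: [-0.1, 1.0, 0.6]
grip_width: 60.5
time: 3.12
tool_pos: [495.1, 163.5, 249.3]
tcp_rot: [-3.142, -0.0, 0.071]
contact_force: [0.3, 0.1, 1.9]
grip_width: 13.6
```

```bash
python3 -m pendant '[[[0,-0.015,0],[0,0,0],0],[[0,-0.03,0],[0,0,0],0],[[0,-0.045,0],[0,0,0],0],[[0,-0.06,0],[0,0,0],0],[[0,-0.075,0],[0,0,0],0],[[0,-0.09,0],[0,0,0],0],[[0,-0.105,0],[0,0,0],0],[[0,-0.118,0],[0,0,0],0],[[0,-0.124,0],[0,0,0],0],[[0,-0.124,0],[0,0,0],0]]'
python3 -m pendant '[[[0,-0.003,0],[0,0,0],0],[[0,-0.006,0],[0,0,0],0],[[0,-0.006,0],[0,0,0],0]]'
```

```text
time: 3.95
tool_pos: [486.2, 288.3, 249.3]
tcp_rot: [-3.141, -0.0, 0.072]
contact_force: [-0.5, 2.7, 2.9]
grip_width: 14.0
time: 4.2
tool_pos: [485.9, 293.0, 249.3]
tcp_rot: [-3.141, 0.0, 0.07]
contact_force: [-1.0, 0.5, 3.8]
grip_width: 13.6
```

```bash
python3 -m pendant '[[[0,-0.003,0],[0,0,0],0],[[0,-0.006,0],[0,0,0],0],[[0,-0.006,0],[0,0,0],0]]'
python3 -m pendant '[[[0,-0.001,0],[0,0,0],0],[[0,-0.002,0],[0,0,0],0],[[0,-0.002,0],[0,0,0],0]]'
```

```text
time: 4.45
tool_pos: [485.8, 296.9, 249.2]
tcp_rot: [3.136, 0.001, 0.071]
contact_force: [-0.3, -15.3, 8.1]
grip_width: 13.7
time: 4.7
tool_pos: [485.9, 297.4, 249.2]
tcp_rot: [3.133, 0.002, 0.071]
contact_force: [-0.3, -23.1, 10.7]
grip_width: 13.7
```

```bash
python3 -m pendant '[[[0,0.003,0],[0,0,0],0.03],[[0,0.003,0],[0,0,0],0.05],[[0,0.003,0],[0,0,0],0.05],[[0,0.003,-0.03],[0,0,0],0.05],[[0,0.003,-0.07],[0,0,0],0.05],[[0,0.003,-0.11],[0,0,0],0.05],[[0,0.003,-0.15],[0,0,0],0.05],[[0,0.003,-0.155],[0,0,0],0.05]]'
python3 -m pendant '[[[-0.075,0.38,0],[0,0,0],0.07],[[-0.075,0.38,0],[0,0,0],0.07],[[-0.075,0.38,0],[0,0,0],0.07],[[-0.075,0.38,0],[0,0,0],0.07],[[-0.075,0.38,0],[0,0,0],0.07],[[-0.075,0.38,0],[0,0,0],0.07],[[-0.075,0.38,0],[0,0,0],0.07],[[-0.075,0.38,0],[0,0,0],0.07],[[-0.075,0.38,0],[0,0,0],0.07],[[-0.075,0.38,0],[0,0,0],0.07]]'
python3 - <<'E'
from h import *
snap('wrist','w2');print(get_obs()['tool_pos'],get_obs()['tcp_rot'])
E
```

```text
time: 5.37
tool_pos: [486.2, 299.1, 411.8]
tcp_rot: [-3.137, -0.012, 0.071]
contact_force: [0.1, 0.3, 0.9]
grip_width: 49.8
time: 6.2
tool_pos: [437.2, -90.2, 404.1]
tcp_rot: [3.14, -0.0, 0.068]
contact_force: [0.6, 0.2, 1.2]
grip_width: 70.0
[437.36278311 -90.15991318 404.01335531] [ 3.14006739e+00 -2.89247396e-04  6.66772408e-02]
```

View pics/w2.png

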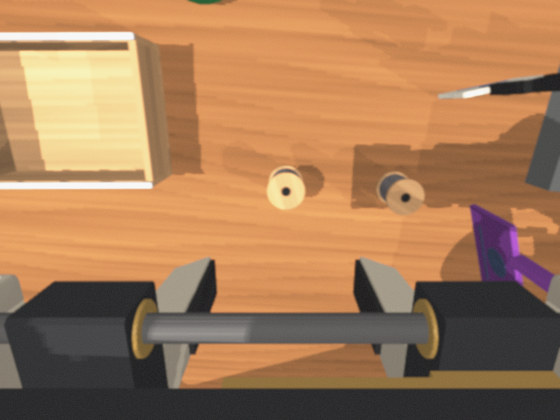

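Wrist view: spool A's top is at (286,191) and spool B's at (406,197). The purple decoy's corner is at (473,208) and the black decoy's end at (440,97).

Run:
```python
from h import *
c=load('w2')
print(px2w(c,286,191,44),px2w(c,406,197,44),'purple',px2w(c,473,208,60),'blk',px2w(c,440,97,50))
t=load('t1');
```

```text
[436.4 -91.4  44. ] [ 438.2 -213.3   44. ] purple [ 435.5 -274.5   60. ] blk [ 535.3 -225.6   50. ]
```

```bash
python3 -m pendant '[[[-0.001,0.001,0.04],[0,0,0],0.07],[[-0.001,0.001,0.08],[0,0,0],0.07],[[-0.001,0.001,0.12],[0,0,0],0.07],[[-0.001,0.001,0.16],[0,0,0],0.07],[[-0.001,0.001,0.19],[0,0,0],0.07],[[-0.001,0.001,0.21],[0,0,0],0.07],[[-0.001,0.001,0.22],[0,0,0],0.07],[[-0.001,0.001,0.22],[0,0,0],0.07]]'
python3 -m pendant '[[[0,0,0],[0,0,0],0.0],[[0,0,0],[0,0,0],0.0],[[0,0,0],[0,0,0],0.0],[[0,0,0],[0,0,0],0.0],[[0,0,0],[0,0,0],0.0],[[0,0,0],[0,0,0],0.0],[[0,0,0],[0,0,0],0.0]]'
python3 -m pendant '[[[0,0,-0.03],[0,0,0],0.0],[[0,0,-0.06],[0,0,0],0.0],[[0,0,-0.09],[0,0,0],0.0],[[0,0,-0.12],[0,0,0],0.0],[[0,0,-0.12],[0,0,0],0.0]]'
```

```text
time: 6.92
tool_pos: [436.2, -86.3, 181.9]
tcp_rot: [-3.139, 0.004, 0.071]
contact_force: [-0.7, 0.1, -0.1]
grip_width: 70.0
time: 7.5
tool_pos: [437.0, -87.5, 184.9]
tcp_rot: [3.141, -0.001, 0.071]
contact_force: [-0.2, 0.7, 6.6]
grip_width: 37.5
time: 7.92
tool_pos: [437.9, -87.8, 309.2]
tcp_rot: [3.137, -0.009, 0.071]
contact_force: [0.4, -0.4, -0.5]
grip_width: 37.2
```

```bash
python3 -m pendant '[[[0.043,-0.196,0],[0,0,0],0.0],[[0.043,-0.196,0],[0,0,0],0.0],[[0.043,-0.196,0],[0,0,0],0.0],[[0.043,-0.196,0],[0,0,0],0.0],[[0.043,-0.196,0],[0,0,0],0.0],[[0.043,-0.196,0],[0,0,0],0.0],[[0.043,-0.196,0],[0,0,0],0.0],[[0.043,-0.196,0],[0,0,0],0.0]]'
python3 -m pendant '[[[0,0,0.02],[0,0,0],0.0],[[0,0,0.04],[0,0,0],0.0],[[0,0,0.06],[0,0,0],0.0],[[0,0,0.08],[0,0,0],0.0],[[0,0,0.1],[0,0,0],0.0],[[0,0,0.108],[0,0,0],0.0],[[0,0,0.111],[0,0,0],0.0],[[0,0,0.111],[0,0,0],0.0]]'
```

```text
time: 8.58
tool_pos: [465.4, 111.0, 303.6]
tcp_rot: [3.141, 0.001, 0.072]
contact_force: [-0.2, 0.4, -0.6]
grip_width: 37.5
time: 9.25
tool_pos: [465.8, 110.3, 192.9]
tcp_rot: [3.141, 0.001, 0.069]
contact_force: [-0.3, -0.2, -0.5]
grip_width: 37.4
```

```bash
python3 -m pendant '[[[0,0,0.001],[0,0,0],0.03],[[0,0,0.001],[0,0,0],0.055],[[0,0,0.001],[0,0,0],0.055],[[0,0,-0.03],[0,0,0],0.055],[[0,0,-0.07],[0,0,0],0.055],[[0,0,-0.11],[0,0,0],0.055],[[0,0,-0.15],[0,0,0],0.055],[[0,0,-0.19],[0,0,0],0.055],[[0,0,-0.21],[0,0,0],0.055]]'
python3 -m pendant '[[[-0.051,0.32,0],[0,0,0.7],0.07],[[-0.051,0.32,0],[0,0,0.7],0.07],[[-0.051,0.32,0],[0,0,0.7],0.07],[[-0.051,0.32,0],[0,0,0.7],0.07],[[-0.051,0.32,0],[0,0,0.7],0.07],[[-0.051,0.32,0],[0,0,0.7],0.07],[[-0.051,0.32,0],[0,0,0.7],0.07],[[-0.051,0.32,0],[0,0,0.7],0.07],[[-0.051,0.32,0],[0,0,0.7],0.07],[[-0.051,0.32,0],[0,0,0.7],0.07]]'
python3 -m pendant '[[[0,0,0],[0,0,0.65],0.07],[[0,0,0],[0,0,0.65],0.07],[[0,0,0],[0,0,0.65],0.07],[[0,0,0],[0,0,0.65],0.07],[[0,0,0],[0,0,0.65],0.07],[[0,0,0],[0,0,0.65],0.07],[[0,0,0],[0,0,0.65],0.07]]'
python3 - <<'E'
from h import *
a=snap('top','t3');b=snap('wrist','w3')
im=np.hstack([cv2.resize(cv2.imread('pics/t3.png')[160:280,160:310],(400,320),interpolation=2),cv2.resize(cv2.imread('pics/w3.png'),(400,300))[:0] if 0 else cv2.copyMakeBorder(cv2.resize(cv2.imread('pics/w3.png'),(400,300)),0,20,0,0,0)])
cv2.imwrite('pics/v3.png',im); print(get_obs()['tool_pos'],get_obs()['tcp_rot'],get_obs()['joint_positions'])
E
```

```text
time: 10.0
tool_pos: [465.7, 111.4, 409.0]
tcp_rot: [3.142, -0.009, 0.071]
contact_force: [1.3, -0.0, -0.7]
grip_width: 55.0
time: 10.83
tool_pos: [437.0, -212.8, 403.6]
tcp_rot: [-3.141, -0.001, -0.632]
contact_force: [-0.4, -0.1, -0.3]
grip_width: 70.2
time: 11.42
tool_pos: [437.6, -210.3, 403.6]
tcp_rot: [-3.141, -0.0, -1.276]
contact_force: [-0.5, -0.3, -0.5]
grip_width: 70.0
[ 437.62269998 -210.74908482  403.45669184] [-3.14130681e+00 -2.12919352e-04 -1.27478181e+00] [-6.06774545e-01  2.71208623e-01  1.62976762e+00  9.78071156e-05
  1.24027220e+00  2.23877183e+00]
```

View pics/v3.png

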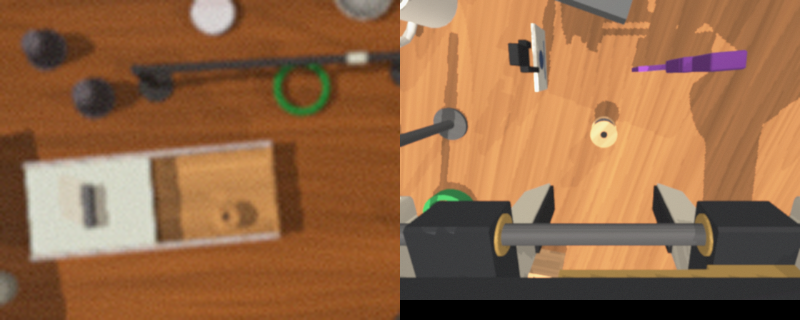

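Left: spool A stands in the compartment and the cover is fully open. Right: spool B's top is at wrist pixel (284,188), with both decoys beyond it.

Run:
```python
from h import *
c=load('w3'); p=px2w(c,284,188,44); o=get_obs()
d=p-o['tool_pos']; d[2]=0
print(p, R.from_euler('xyz',o['tcp_rot']).inv().apply(d))
print('purple',px2w(c,(632-400)*1.4,69*1.4,60),px2w(c,(745-400)*1.4,60*1.4,60),'blk',px2w(c,(538-400)*1.4,90*1.4,10))
```

```text
[ 439.  -211.7   44. ] [ 1.31132943e+00 -1.04000471e+00  5.76481445e-04]
purple [ 429.7 -305.1   60. ] [ 300.9 -355.2   60. ] blk [ 546.9 -239.8   10. ]
```

```bash
python3 -m pendant '[[[0.001,-0.001,0.04],[0,0,0],0.07],[[0.001,-0.001,0.08],[0,0,0],0.07],[[0.001,-0.001,0.12],[0,0,0],0.07],[[0.001,-0.001,0.16],[0,0,0],0.07],[[0.001,-0.001,0.19],[0,0,0],0.07],[[0.001,-0.001,0.21],[0,0,0],0.07],[[0.001,-0.001,0.219],[0,0,0],0.07],[[0.001,-0.001,0.219],[0,0,0],0.07]]'
python3 -m pendant '[[[0,0,0],[0,0,0],0.0],[[0,0,0],[0,0,0],0.0],[[0,0,0],[0,0,0],0.0],[[0,0,0],[0,0,0],0.0],[[0,0,0],[0,0,0],0.0],[[0,0,0],[0,0,0],0.0],[[0,0,0],[0,0,0],0.0]]'
python3 -m pendant '[[[0,0,-0.03],[0,0,0],0.0],[[0,0,-0.06],[0,0,0],0.0],[[0,0,-0.09],[0,0,0],0.0],[[0,0,-0.12],[0,0,0],0.0],[[0,0,-0.12],[0,0,0],0.0]]'
```

```text
time: 12.18
tool_pos: [438.4, -211.8, 182.6]
tcp_rot: [3.139, 0.003, -1.277]
contact_force: [-0.4, 0.2, 0.9]
grip_width: 70.0
time: 12.77
tool_pos: [438.9, -212.4, 185.0]
tcp_rot: [-3.141, -0.001, -1.279]
contact_force: [-1.7, -0.6, 4.8]
grip_width: 37.8
time: 13.18
tool_pos: [439.9, -213.0, 309.6]
tcp_rot: [-3.135, -0.008, -1.279]
contact_force: [1.2, -0.7, 0.3]
grip_width: 37.5
```

```bash
python3 -m pendant '[[[-0.314,-0.183,0],[0,0,-0.7],0],[[-0.314,-0.183,0],[0,0,-0.7],0],[[-0.314,-0.183,0],[0,0,-0.7],0],[[-0.314,-0.183,0],[0,0,-0.7],0],[[-0.314,-0.183,0],[0,0,-0.7],0],[[-0.314,-0.183,0],[0,0,-0.7],0],[[-0.314,-0.183,0],[0,0,-0.7],0],[[-0.314,-0.183,0],[0,0,-0.7],0],[[-0.314,-0.183,0],[0,0,-0.7],0],[[-0.314,-0.183,0],[0,0,-0.7],0]]'
python3 -m pendant '[[[0,0,0],[0,0,-0.65],0],[[0,0,0],[0,0,-0.65],0],[[0,0,0],[0,0,-0.65],0],[[0,0,0],[0,0,-0.65],0],[[0,0,0],[0,0,-0.65],0],[[0,0,0],[0,0,-0.65],0],[[0,0,0],[0,0,-0.65],0],[[0,0,0],[0,0,-0.65],0]]'
```

```text
time: 14.02
tool_pos: [524.1, 146.0, 303.5]
tcp_rot: [-3.14, 0.0, -0.574]
contact_force: [-0.3, -0.4, -0.9]
grip_width: 37.7
time: 14.68
tool_pos: [523.6, 140.7, 303.7]
tcp_rot: [3.141, 0.001, 0.069]
contact_force: [0.2, 0.0, -0.2]
grip_width: 37.4
```

```bash
python3 -m pendant '[[[0,0,0.02],[0,0,0],0.0],[[0,0,0.04],[0,0,0],0.0],[[0,0,0.06],[0,0,0],0.0],[[0,0,0.08],[0,0,0],0.0],[[0,0,0.1],[0,0,0],0.0],[[0,0,0.108],[0,0,0],0.0],[[0,0,0.112],[0,0,0],0.0],[[0,0,0.112],[0,0,0],0.0]]'
python3 -m pendant '[[[0,0,0],[0,0,0],0.03],[[0,0,0],[0,0,0],0.055],[[0,0,0],[0,0,0],0.055],[[0,0,-0.03],[0,0,0],0.055],[[0,0,-0.07],[0,0,0],0.055],[[0,0,-0.11],[0,0,0],0.055],[[0,0,-0.15],[0,0,0],0.055],[[0,0,-0.19],[0,0,0],0.055],[[0,0,-0.21],[0,0,0],0.055]]'
python3 -m pendant '[[[-0.027,-0.159,0],[0,0,0],0.06],[[-0.027,-0.159,0],[0,0,0],0.06],[[-0.027,-0.159,0],[0,0,0],0.06],[[-0.027,-0.159,0],[0,0,0],0.06],[[-0.027,-0.159,0],[0,0,0],0.06],[[-0.027,-0.159,0],[0,0,0],0.06]]'
python3 - <<'E'
from h import *
a=snap('top','t4');b=snap('wrist','w4')
im=np.hstack([cv2.resize(cv2.imread('pics/t4.png')[160:280,160:310],(400,320),interpolation=2),cv2.copyMakeBorder(cv2.resize(cv2.imread('pics/w4.png'),(400,300)),0,20,0,0,0)])
cv2.imwrite('pics/v4.png',im); print(get_obs()['tool_pos'],get_obs()['tcp_rot'])
E
```

```text
time: 15.35
tool_pos: [523.7, 140.9, 192.1]
tcp_rot: [3.141, 0.001, 0.07]
contact_force: [0.3, -0.9, -0.2]
grip_width: 37.3
time: 16.1
tool_pos: [523.9, 141.1, 408.2]
tcp_rot: [-3.141, -0.009, 0.071]
contact_force: [0.1, 0.2, 0.6]
grip_width: 55.1
time: 16.6
tool_pos: [484.7, 299.4, 402.5]
tcp_rot: [-3.142, -0.001, 0.074]
contact_force: [0.6, -0.6, 0.1]
grip_width: 60.0
[485.61382468 297.32850033 402.37648835] [ 3.14108803e+00 -4.15128616e-04  7.09471153e-02]
```

View pics/v4.png

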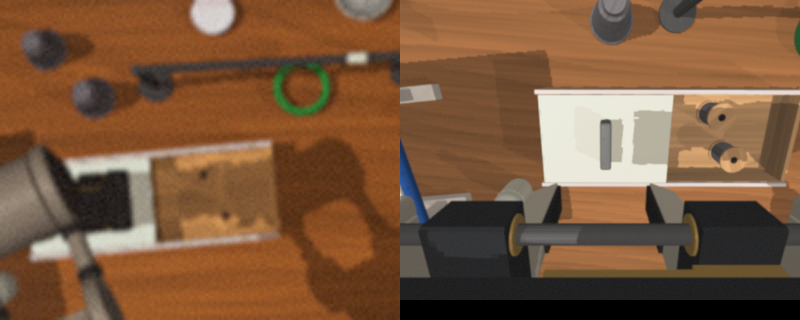

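Both spools stand inside the compartment. Next I'll close the cover.

```bash
python3 -m pendant '[[[0,0,0.04],[0,0,0],0.06],[[0,0,0.08],[0,0,0],0.06],[[0,0,0.12],[0,0,0],0.06],[[0,0,0.14],[0,0,0],0.06],[[0,0,0.15],[0,0,0],0.06],[[0,0,0.153],[0,0,0],0.06],[[0,0,0.153],[0,0,0],0.06]]'
python3 -m pendant '[[[0,0,0],[0,0,0],0.0],[[0,0,0],[0,0,0],0.0],[[0,0,0],[0,0,0],0.0],[[0,0,0],[0,0,0],0.0],[[0,0,0],[0,0,0],0.0],[[0,0,0],[0,0,0],0.0],[[0,0,0],[0,0,0],0.0],[[0,0,0],[0,0,0],0.0]]'
python3 -m pendant '[[[0,0.018,0],[0,0,0],0],[[0,0.036,0],[0,0,0],0],[[0,0.054,0],[0,0,0],0],[[0,0.072,0],[0,0,0],0],[[0,0.09,0],[0,0,0],0],[[0,0.108,0],[0,0,0],0],[[0,0.126,0],[0,0,0],0],[[0,0.144,0],[0,0,0],0],[[0,0.158,0],[0,0,0],0],[[0,0.16,0],[0,0,0],0]]'
python3 -m pendant '[[[0,0.003,0],[0,0,0],0],[[0,0.006,0],[0,0,0],0],[[0,0.006,0],[0,0,0],0]]'
```

```text
time: 17.28
tool_pos: [486.3, 297.0, 249.6]
tcp_rot: [-3.142, -0.001, 0.069]
contact_force: [-0.1, -0.2, -0.0]
grip_width: 59.7
time: 17.95
tool_pos: [485.8, 296.5, 249.3]
tcp_rot: [3.138, 0.001, 0.072]
contact_force: [0.4, -10.2, 2.4]
grip_width: 14.2
time: 18.78
tool_pos: [497.1, 136.6, 249.3]
tcp_rot: [3.141, -0.0, 0.069]
contact_force: [-0.4, 1.4, -0.4]
grip_width: 13.5
time: 19.03
tool_pos: [497.4, 132.3, 249.3]
tcp_rot: [3.141, -0.0, 0.071]
contact_force: [-0.2, -0.6, 1.4]
grip_width: 14.2
```

```bash
python3 -m pendant '[[[0,0.002,0],[0,0,0],0],[[0,0.003,0],[0,0,0],0],[[0,0.003,0],[0,0,0],0]]'
python3 -m pendant '[[[0,0.001,0],[0,0,0],0],[[0,0.002,0],[0,0,0],0],[[0,0.002,0],[0,0,0],0]]'
```

```text
time: 19.28
tool_pos: [497.6, 129.5, 249.3]
tcp_rot: [-3.142, -0.0, 0.071]
contact_force: [-0.2, 1.9, 1.0]
grip_width: 13.5
time: 19.53
tool_pos: [497.7, 127.9, 249.3]
tcp_rot: [-3.14, -0.0, 0.071]
contact_force: [-0.1, 6.4, 2.2]
grip_width: 14.1
```

```bash
python3 -m pendant '[[[0,0.001,0],[0,0,0],0],[[0,0.002,0],[0,0,0],0],[[0,0.002,0],[0,0,0],0]]'
python3 -m pendant '[[[0,-0.002,0],[0,0,0],0.03],[[0,-0.002,0],[0,0,0],0.05],[[0,-0.002,0],[0,0,0],0.05],[[0,-0.002,-0.03],[0,0,0],0.05],[[0,-0.002,-0.07],[0,0,0],0.05],[[0,-0.002,-0.11],[0,0,0],0.05],[[0,-0.002,-0.15],[0,0,0],0.05],[[0,-0.002,-0.16],[0,0,0],0.05]]'
```

```text
time: 19.78
tool_pos: [497.6, 127.3, 249.3]
tcp_rot: [-3.137, -0.001, 0.07]
contact_force: [-0.4, 15.9, 0.8]
grip_width: 14.0
time: 20.45
tool_pos: [498.4, 126.9, 415.6]
tcp_rot: [3.141, -0.01, 0.07]
contact_force: [1.5, -0.2, 0.4]
grip_width: 49.6
```

```bash
python3 -m pendant '[[[-0.017,0.41,0],[0,0,0],0.05],[[-0.017,0.41,0],[0,0,0],0.05],[[-0.017,0.41,0],[0,0,0],0.05],[[-0.017,0.41,0],[0,0,0],0.05],[[-0.017,0.41,0],[0,0,0],0.05],[[-0.017,0.41,0],[0,0,0],0.05],[[-0.017,0.41,0],[0,0,0],0.05],[[-0.017,0.41,0],[0,0,0],0.05],[[-0.017,0.41,0],[0,0,0],0.05],[[-0.017,0.41,0],[0,0,0],0.05]]'
python3 -m pendant '[[[0,0.093,0],[0,0,0.07],0.06],[[0,0.093,0],[0,0,0.07],0.06],[[0,0.093,0],[0,0,0.07],0.06],[[0,0.093,0],[0,0,0.07],0.06],[[0,0.093,0],[0,0,0.07],0.06]]'
python3 - <<'E'
from h import *
a=snap('top','t5');b=snap('wrist','w5')
im=np.hstack([cv2.resize(cv2.imread('pics/t5.png')[170:290,160:310],(400,320),interpolation=2),cv2.resize(cv2.imread('pics/w5.png')[0:300,120:495],(400,320),interpolation=2)])
cv2.imwrite('pics/v5.png',im); print(get_obs()['tool_pos'],get_obs()['tcp_rot'])
E
```

```text
time: 21.28
tool_pos: [508.9, -286.2, 408.6]
tcp_rot: [3.141, 0.001, 0.069]
contact_force: [0.9, 0.4, 1.0]
grip_width: 50.0
time: 21.7
tool_pos: [515.9, -376.1, 408.1]
tcp_rot: [-3.14, 0.001, -0.001]
contact_force: [-0.2, 0.5, -0.3]
grip_width: 59.7
[ 516.35984573 -374.49604123  409.07299522] [-3.14078461e+00  5.77424354e-04  1.77014309e-03]
```

View pics/v5.png

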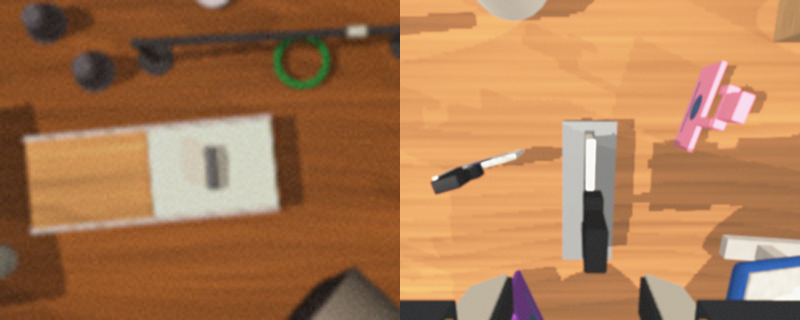

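The cover is shut flush. The wrist shows the stand with the board: black tab around v5 (595,240). One enlarged crop will give the tab and board edges.

Run:
```python
from h import *
crop('w5',260,100,350,265,'v6',3.6)
im=cv2.imread('pics/v6.png'); print(im.shape)
c=load('w5')
print(-cv2.Rodrigues(c['rvec'])[0].T@c['tvec'].ravel())
# predicted outline for hanger at (518,-387), yaw 0
for n,p in dict(tabtop=[(518-14,-394,190),(518+14,-394,190),(518+14,-380,190),(518-14,-380,190)],board=[(463,-387,83),(573,-387,83)]).items(): print(n,((w2px(c,p)-[260,100])*3.6).round())
```

```text
(594, 324, 3)
[ 600.09548564 -374.4583401   388.31584447]
tabtop [[203. 585.]
 [207. 433.]
 [124. 433.]
 [122. 585.]]
board [[138. 548.]
 [144. 126.]]
```

View pics/v6.png

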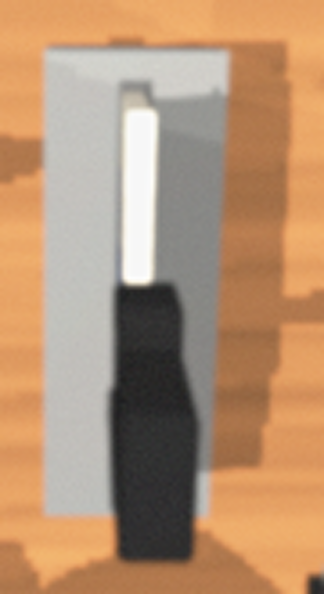

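```bash
python3 -m pendant '[[[0.006,0.0105,0],[0,0,0],0.06],[[0.006,0.0105,0.02],[0,0,0],0.06],[[0.006,0.0105,0.04],[0,0,0],0.06],[[0.006,0.0105,0.06],[0,0,0],0.06],[[0.006,0.0105,0.075],[0,0,0],0.06],[[0.006,0.0105,0.0785],[0,0,0],0.06],[[0.006,0.0105,0.0785],[0,0,0],0.06]]'
python3 -m pendant '[[[0,0,0],[0,0,0],0.04],[[0,0,0],[0,0,0],0.02],[[0,0,0],[0,0,0],0.0],[[0,0,0],[0,0,0],0.0],[[0,0,0],[0,0,0],0.0],[[0,0,0],[0,0,0],0.0],[[0,0,0],[0,0,0],0.0],[[0,0,0],[0,0,0],0.0]]'
```

```text
time: 22.38
tool_pos: [522.5, -384.7, 330.1]
tcp_rot: [-3.14, 0.002, 0.003]
contact_force: [-0.6, 0.9, 0.8]
grip_width: 60.0
time: 23.05
tool_pos: [522.3, -386.3, 330.8]
tcp_rot: [3.141, -0.0, 0.001]
contact_force: [0.5, -0.5, 0.6]
grip_width: 14.2
```

```bash
python3 -m pendant '[[[0,0,-0.01],[0,0,0],0],[[0,0,-0.02],[0,0,0],0],[[0,0,-0.03],[0,0,0],0],[[0,0,-0.04],[0,0,0],0],[[0,0,-0.06],[0,0,0],0],[[0,0,-0.085],[0,0,0],0],[[0,0,-0.11],[0,0,0],0],[[0,0,-0.14],[0,0,0],0],[[0,0,-0.17],[0,0,0],0],[[0,0,-0.19],[0,0,0],0]]'
python3 -m pendant '[[[0.01,-0.03,0],[0,0,0],0],[[0.01,-0.06,0],[0,0,0],0],[[0.01,-0.09,0],[0,0,0],0],[[0.01,-0.12,0],[0,0,0],0],[[0.01,-0.15,0],[0,0,0],0],[[0.01,-0.18,0],[0,0,0],0],[[0.01,-0.21,0],[0,0,0],0],[[0.01,-0.24,0],[0,0,0],0],[[0.01,-0.26,0],[0,0,0],0],[[0.01,-0.27,0],[0,0,0],0]]'
python3 -m pendant '[[[0.01,-0.03,0],[0,0,0],0],[[0.01,-0.06,0],[0,0,0],0],[[0.01,-0.09,0],[0,0,0],0],[[0.01,-0.12,0],[0,0,0],0],[[0.01,-0.15,0],[0,0,0],0],[[0.01,-0.18,0],[0,0,0],0],[[0.01,-0.21,0],[0,0,0],0],[[0.01,-0.23,0],[0,0,0],0],[[0.01,-0.241,0],[0,0,0],0],[[0.01,-0.241,0],[0,0,0],0]]'
python3 - <<'E'
from h import *
b=snap('wrist','w7');s=snap('side','s7')
im=np.hstack([cv2.resize(cv2.imread('pics/s7.png')[110:310,190:390],(400,400),interpolation=2),cv2.copyMakeBorder(cv2.resize(cv2.imread('pics/w7.png'),(400,300)),0,100,0,0,0)])
cv2.imwrite('pics/v7.png',im); print(get_obs()['tool_pos'],get_obs()['tcp_rot'])
c=load('w7');print(w2px(c,[(655,184,220),(661.4,24.8,220),(664,-70,220)]))
E
```

```text
time: 23.88
tool_pos: [521.8, -385.7, 525.5]
tcp_rot: [3.138, -0.004, 0.001]
contact_force: [0.6, -0.4, 0.1]
grip_width: 13.9
time: 24.72
tool_pos: [531.6, -113.6, 522.3]
tcp_rot: [-3.142, -0.002, 0.003]
contact_force: [0.6, -0.2, -0.4]
grip_width: 14.0
time: 25.55
tool_pos: [541.9, 126.1, 521.1]
tcp_rot: [-3.141, -0.001, 0.003]
contact_force: [-0.4, 0.5, -0.5]
grip_width: 13.6
[542.07174116 124.06538594 520.89337422] [ 3.14067924e+00 -3.48964079e-04  7.36457228e-04]
[[208.5  61.3]
 [423.2  52.4]
 [552.2  48.8]]
```

View pics/v7.png

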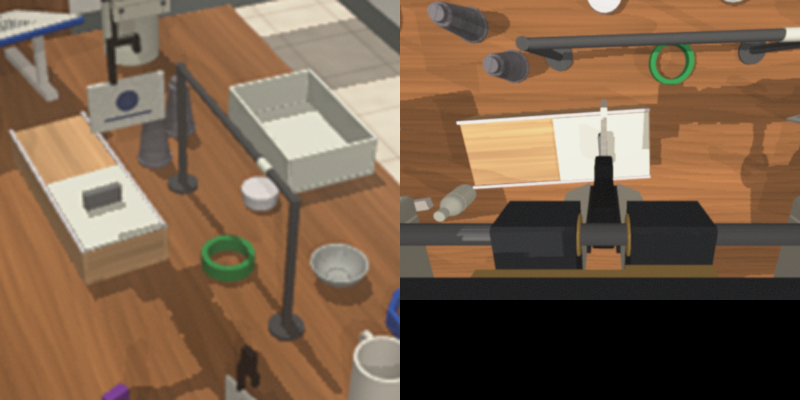

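The board is held square and upright, with the box shut behind it. The rail runs from its left end at v7 (522,43) to the band at (790,34). I'll fit the rail and band numerically from the wrist and top images.

Run:
```python
from h import *
def railpts(c,fn,us,v0,hw):
    g=cv2.cvtColor(cv2.imread(f'pics/{fn}.png'),cv2.COLOR_BGR2GRAY).astype(float); out=[]
    for u in us:
        vc=v0(u); vs=np.arange(int(vc-hw),int(vc+hw+1)); vs=vs[vs>=0]; w=np.clip(np.median(g[vs,u])-15-g[vs,u],0,None)
        out.append((u,(w*vs).sum()/w.sum()))
    return np.array(out)
for fn,us,v0,hw in (('w7',range(215,480,25),lambda u:60.5-(u-208)*0.041,9),('t5',range(225,255,4),lambda u:185.7-(u-210.5)*.059,4)):
    c=load(fn); P=railpts(c,fn,us,v0,hw); W=np.array([px2w(c,u,v,220) for u,v in P])
    k,b=np.polyfit(W[:,1],W[:,0],1); r=W[:,0]-k*W[:,1]-b; print(fn,'slope',k,'x at y=125,25,-70',b+k*np.array([125,25,-70]),'res',r.round(1))
# band in top images & rail ends
for fn in ('t0','t3','t5'):
    c=load(fn); im=cv2.imread(f'pics/{fn}.png').astype(float); m=(im[170:190,280:310].min(2)>140); ys,xs=np.nonzero(m)
    print(fn,len(xs),xs.mean()+280,ys.mean()+170,px2w(c,xs.mean()+280,ys.mean()+170,224))
cv2.imwrite('pics/v8.png',cv2.resize(cv2.imread('pics/t3.png')[165:205,195:345],None,fx=5.3,fy=5.3,interpolation=2))
c=load('w7');print('left end',px2w(c,168,60.5,220))
```

```text
w7 slope -0.034937078689672385 x at y=125,25,-70 [653.23249195 656.72619982 660.04522229] res [-0.1  0.1  0.1  0.2 -0.2  0.2 -0.  -0.4  0.1  0.1  0.1]
 ** On entry to DLASCL parameter number  4 had an illegal value
 ** On entry to DLASCL parameter number  4 had an illegal value
 ** On entry to DLASCL parameter number  4 had an illegal value
 ** On entry to DLASCL parameter number  4 had an illegal value
 ** On entry to DLASCL parameter number  5 had an illegal value
 ** On entry to DLASCL parameter number  4 had an illegal value<stdin>:6: RuntimeWarning: invalid value encountered in scalar divide
Traceback (most recent call last):
numpy.linalg.LinAlgError: SVD did not converge in Linear Least Squares
```

Run:
```python
from h import *
for fn in ('t0','t3','t5'):
    c=load(fn); im=cv2.imread(f'pics/{fn}.png').astype(float); g=im.mean(2); W=[]
    for u in range(222,286,4):
        if 260<u<=282: continue
        vc=(186-(u-210.5)*.059); vs=np.arange(int(vc-5),int(vc+6)); w=np.clip(np.percentile(g[vs,u],60)-10-g[vs,u],0,None)
        if w.sum()>20: W.append(px2w(c,u,(w*vs).sum()/w.sum(),220))
    W=np.array(W); 
    if len(W)>3:
        k,b=np.polyfit(W[:,1],W[:,0],1); print(fn,len(W),k,b+k*np.array([125,25,-70]),(W[:,0]-k*W[:,1]-b).round(1))
    m=(im[170:190,280:310].min(2)>140); ys,xs=np.nonzero(m)
    if len(xs): print(len(xs),xs.mean()+280,ys.mean()+170,px2w(c,xs.mean()+280,ys.mean()+170,224))
c=load('w7');print('left end',px2w(c,168,60.5,220))
im=cv2.imread('pics/w7.png').astype(float); m=(im[35:65,500:560].min(2)>150); ys,xs=np.nonzero(m); print('band left edge px',xs.min()+500,ys.mean()+35,px2w(c,xs.min()+500,ys.mean()+35,224))
```

```text
18 293.5 181.0 [665.5 -69.4 224. ]
18 293.5 181.0 [665.5 -69.4 224. ]
16 293.5 181.0 [665.5 -69.4 224. ]
left end [655.5 214.1 220. ]
band left edge px 538 47.16893732970027 [664.5 -56.6 224. ]
```

```bash
python3 -m pendant '[[[0,0,0.02],[0,0,-0.037],0],[[0,0,0.04],[0,0,-0.037],0],[[0,0,0.06],[0,0,-0.037],0],[[0,0,0.07],[0,0,-0.037],0],[[0,0,0.074],[0,0,-0.037],0],[[0,0,0.074],[0,0,-0.037],0]]'
python3 -m pendant '[[[0.015,0,0],[0,0,0],0],[[0.03,0,0],[0,0,0],0],[[0.045,0,0],[0,0,0],0],[[0.055,0,0],[0,0,0],0],[[0.065,0,0],[0,0,0],0],[[0.065,0,0],[0,0,0],0]]'
python3 - <<'E'
from h import *
snap('side','s8'); o=get_obs(); print(o['tool_pos'],o['tcp_rot'])
c=load('s8'); p=o['tool_pos']; u,v=w2px(c,[p[0],p[1],220])[0].astype(int); print(u,v,w2px(c,[(656.5,125,220),(663,-69,220),(663,-81,226),(662.5,-57,226)]))
crop('s8',u-50,v-50,u+90,v+60,'v8',5)
E
```

```text
time: 26.15
tool_pos: [542.1, 123.8, 446.3]
tcp_rot: [3.141, 0.001, 0.036]
contact_force: [0.4, 0.6, -1.0]
grip_width: 13.8
time: 26.65
tool_pos: [608.3, 126.7, 447.7]
tcp_rot: [3.141, -0.003, 0.037]
contact_force: [-0.2, 0.7, -1.0]
grip_width: 13.9
[607.49150987 126.77773444 447.50718128] [ 3.14144138e+00 -1.68434524e-03  3.71483311e-02]
274 160 [[290.8 157.6]
 [321.2 193.5]
 [323.3 194.2]
 [319.2 189.2]]
```

View pics/v8.png

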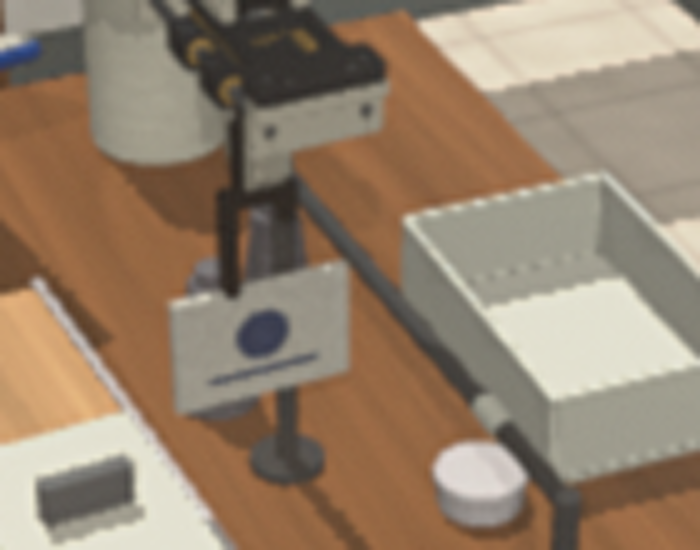

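The board is close to the rail and the rail is level with the hook opening, so I'll continue the insertion.

```bash
python3 -m pendant '[[[0.008,0,0],[0,0,0],0],[[0.016,0,0],[0,0,0],0],[[0.024,0,0],[0,0,0],0],[[0.032,0,0],[0,0,0],0],[[0.04,0,0],[0,0,0],0],[[0.046,0,0],[0,0,0],0],[[0.049,0,0],[0,0,0],0],[[0.049,0,0],[0,0,0],0]]'
python3 -m pendant '[[[0,0,0.005],[0,0,0],0],[[0,0,0.01],[0,0,0],0],[[0,0,0.015],[0,0,0],0],[[0,0,0.02],[0,0,0],0],[[0,0,0.023],[0,0,0],0],[[0,0,0.023],[0,0,0],0]]'
python3 - <<'E'
from h import *
snap('side','s9'); o=get_obs(); print(o['tool_pos'],o['tcp_rot'],o['contact_force'])
c=load('s9'); p=o['tool_pos']; u,v=w2px(c,[p[0],p[1],220])[0].astype(int)
crop('s9',u-50,v-50,u+70,v+50,'v9',6)
E
```

```text
time: 27.37
tool_pos: [656.0, 129.0, 446.9]
tcp_rot: [3.141, -0.0, 0.038]
contact_force: [-0.1, 0.3, -1.1]
grip_width: 13.5
time: 27.87
tool_pos: [655.7, 129.1, 422.5]
tcp_rot: [3.141, 0.002, 0.038]
contact_force: [-0.3, 0.8, -0.9]
grip_width: 14.1
[655.74890493 129.09752079 423.13294142] [3.14145433e+00 1.02787701e-03 3.78423860e-02] [ 0.94076509 -1.01470399 -0.30050559]
```

View pics/v9.png

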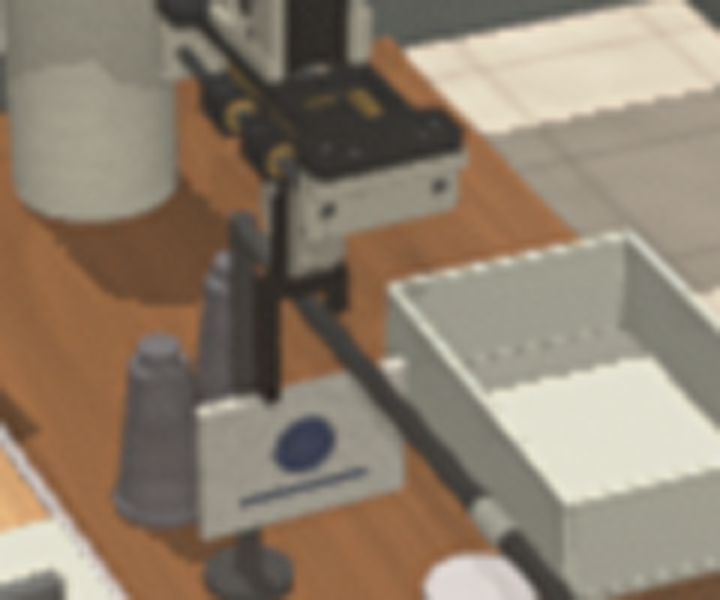

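The rail lies between leg and tip under the bar. Lowering to contact.

```bash
python3 -m pendant '[[[0,0,0.002],[0,0,0],0],[[0,0,0.004],[0,0,0],0],[[0,0,0.004],[0,0,0],0],[[0,0,0.004],[0,0,0],0]]'
python3 -m pendant '[[[0,0,0.001],[0,0,0],0],[[0,0,0.001],[0,0,0],0],[[0,0,0.001],[0,0,0],0]]'
```

```text
time: 28.25
tool_pos: [655.8, 129.1, 419.6]
tcp_rot: [3.142, 0.0, 0.038]
contact_force: [-0.3, 0.6, -1.3]
grip_width: 13.7
time: 28.5
tool_pos: [655.8, 129.1, 418.8]
tcp_rot: [3.141, -0.0, 0.038]
contact_force: [-0.1, 0.5, -1.1]
grip_width: 13.7
```

```bash
python3 -m pendant '[[[0,0,0.001],[0,0,0],0],[[0,0,0.001],[0,0,0],0],[[0,0,0.001],[0,0,0],0]]'
python3 -m pendant '[[[0,0,0.001],[0,0,0],0],[[0,0,0.001],[0,0,0],0],[[0,0,0.001],[0,0,0],0]]'
```

```text
time: 28.75
tool_pos: [655.7, 129.1, 418.6]
tcp_rot: [3.142, -0.001, 0.038]
contact_force: [-1.7, -0.4, 5.0]
grip_width: 13.6
time: 29.0
tool_pos: [655.6, 129.1, 418.6]
tcp_rot: [3.141, -0.002, 0.038]
contact_force: [-3.1, -0.9, 9.7]
grip_width: 13.8
```

```bash
python3 -m pendant '[[[0,0,-0.0015],[0,0,0],0],[[0,0.01,-0.0015],[0,0,0],0],[[0,0.02,-0.0015],[0,0,0],0],[[0,0.03,-0.0015],[0,0,0],0],[[0,0.04,-0.0015],[0,0,0],0],[[0,0.05,-0.0015],[0,0,0],0],[[0,0.06,-0.0015],[0,0,0],0],[[0,0.07,-0.0015],[0,0,0],0],[[0,0.07,-0.0015],[0,0,0],0]]'
```

```text
time: 29.75
tool_pos: [658.7, 55.9, 418.6]
tcp_rot: [3.14, -0.001, 0.035]
contact_force: [-0.3, -3.8, 5.6]
grip_width: 13.6
```

```bash
python3 -m pendant '[[[0,0.012,0],[0,0,0],0],[[0,0.024,0],[0,0,0],0],[[0,0.036,0],[0,0,0],0],[[0,0.048,0],[0,0,0],0],[[0,0.06,0],[0,0,0],0],[[0,0.072,0],[0,0,0],0],[[0,0.084,0],[0,0,0],0],[[0,0.096,0],[0,0,0],0],[[0,0.106,0],[0,0,0],0],[[0,0.11,0],[0,0,0],0]]'
python3 -m pendant '[[[0,0,0],[0,0,0],0],[[0,0,0],[0,0,0],0]]'
python3 - <<'E'
from h import *
snap('side','s10'); o=get_obs(); print(o['tool_pos'],o['tcp_rot'],o['contact_force'])
c=load('s10'); p=o['tool_pos']; u,v=w2px(c,[p[0],p[1],220])[0].astype(int); print(u,v)
crop('s10',u-40,v-40,u+50,v+35,'v10',8)
P=[(p[0]+dx,p[1]+dy,226) for dx,dy in ((-23,-7),(-13,-7),(23,-7))]
print((w2px(c,P)-[u-40,v-40])*8)
E
```

```text
time: 30.58
tool_pos: [662.5, -53.0, 418.6]
tcp_rot: [-3.141, -0.001, 0.036]
contact_force: [0.0, 4.6, 5.8]
grip_width: 13.8
time: 30.75
tool_pos: [662.5, -53.1, 418.6]
tcp_rot: [3.139, -0.001, 0.036]
contact_force: [0.4, -1.9, 5.2]
grip_width: 14.1
[662.46665048 -53.10713742 418.61949263] [ 3.13917918e+00 -7.46362111e-04  3.58089772e-02] [-0.06775914 -1.41247507  4.58492329]
318 190
[[268.8 334.4]
 [296.8 328. ]
 [397.6 303.2]]
```

View pics/v10.png

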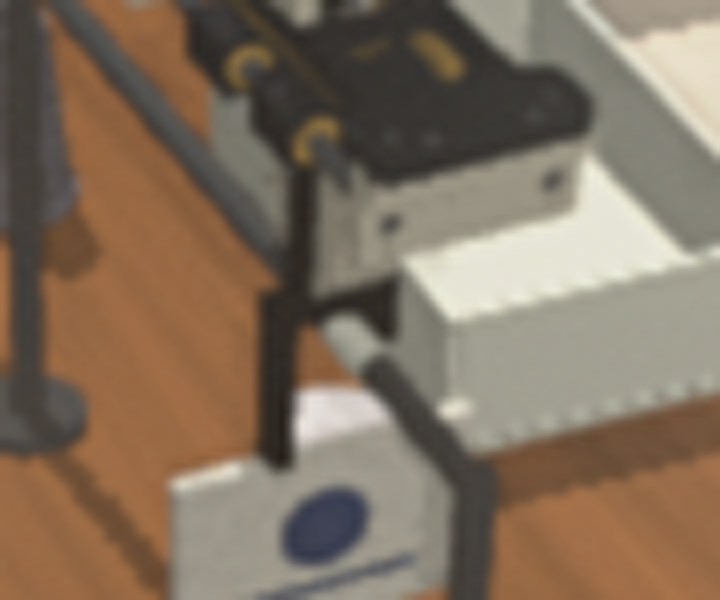

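The hook is over the rail with the band's right end still visible at v10 (372,358); about 16 mm remain. I'll measure the band along the rail axis from earlier unobstructed images.

Run:
```python
from h import *
def prof(fn,z):
    c=load(fn); g=cv2.imread(f'pics/{fn}.png').astype(np.float32).min(2); ys=np.arange(-110,-30,1.)
    P=[(662.5-(y+53)*.036,y,z) for y in ys]; q=w2px(c,P).astype(np.float32)
    b=cv2.remap(g,q[:,0].reshape(1,-1),q[:,1].reshape(1,-1),cv2.INTER_LINEAR)[0]
    lo,hi=np.percentile(b,20),b.max(); t=(lo+hi)/2; i=np.nonzero(b>t)[0]
    return ys[i[0]],ys[i[-1]],round(float((ys[i[0]]+ys[i[-1]])/2),1),len(i),lo,hi
for fn in ('s0','s7','s8','s9','s10'): print(fn,prof(fn,220),prof(fn,223))
for fn in ('t0','t3','t5','w2','w7'):
    try: print(fn,prof(fn,225))
    except Exception as e: print(fn,e)
```

```text
s0 (np.float64(-76.0), np.float64(-52.0), -64.0, 25, np.float32(66.43242), np.float32(171.875)) (np.float64(-78.0), np.float64(-54.0), -66.0, 25, np.float32(71.05664), np.float32(191.125))
s7 (np.float64(-76.0), np.float64(-52.0), -64.0, 25, np.float32(67.4875), np.float32(171.875)) (np.float64(-78.0), np.float64(-54.0), -66.0, 25, np.float32(71.39375), np.float32(191.4375))
s8 (np.float64(-77.0), np.float64(-52.0), -64.5, 26, np.float32(58.74375), np.float32(135.1914)) (np.float64(-79.0), np.float64(-54.0), -66.5, 26, np.float32(57.4125), np.float32(141.375))
s9 (np.float64(-77.0), np.float64(-52.0), -64.5, 26, np.float32(57.967186), np.float32(134.85352)) (np.float64(-79.0), np.float64(-54.0), -66.5, 26, np.float32(58.160156), np.float32(141.78125))
s10 (np.float64(-78.0), np.float64(-52.0), -65.0, 27, np.float32(43.521095), np.float32(137.47266)) (np.float64(-80.0), np.float64(-55.0), -67.5, 26, np.float32(48.003124), np.float32(146.875))
t0 (np.float64(-81.0), np.float64(-57.0), -69.0, 25, np.float32(52.33203), np.float32(179.1543))
t3 (np.float64(-81.0), np.float64(-57.0), -69.0, 25, np.float32(49.797657), np.float32(179.39844))
t5 (np.float64(-80.0), np.float64(-57.0), -68.5, 24, np.float32(45.589844), np.float32(162.73828))
w2 index 0 is out of bounds for axis 0 with size 0
w7 (np.float64(-71.0), np.float64(-57.0), -64.0, 15, np.float32(0.0), np.float32(219.875))
```

Run:
```python
from h import *
c=load('s10'); p=np.array([662.5,-53.1,0]); Rz=R.from_euler('z',.036)
H=lambda l:Rz.apply(l)+p+[0,0,96.5]
for n,l in dict(boardTL=(-55,-3,75),boardBL=(-55,-3,0),legR=(-13,-7,120),legTopL=(-23,7,140),tipBR=(23,-7,115),circ=(0,-3,38)).items(): print(n,(w2px(c,H(l))[0]-[278,150])*8, w2px(c,H(l))[0])
crop('s10',280,190,360,260,'v11',8)
g=cv2.imread('pics/s10.png').astype(int)
hsv=cv2.cvtColor(cv2.imread('pics/s10.png'),cv2.COLOR_BGR2HSV); m=(hsv[200:232,300:335,0]>105)&(hsv[200:232,300:335,0]<135)&(hsv[200:232,300:335,1]>50)
n,l,st,ce=cv2.connectedComponentsWithStats(m.astype(np.uint8)); i=1+np.argmax(st[1:,4]); print('circle',st[i],(ce[i]+[300,200]-[278,150])*8)
```

```text
boardTL [174.4 487.2] [299.8 210.9]
boardBL [172.8 660. ] [299.6 232.5]
legR [297.6 352. ] [315.2 194. ]
legTopL [252.  286.4] [309.5 185.8]
tipBR [395.2 337.6] [327.4 192.2]
circ [320. 532.] [318.  216.5]
circle [14 12  9  8 56] [321.14285714 523.57142857]
```

With the curved surface allowed for, both cameras put the band centre at y ≈ -69 to -70. The board's corner matches its prediction from the tool pose to under 1 mm. I'll move 16.5 mm more, release and back off.

```bash
python3 -m pendant '[[[0,0.003,0],[0,0,0],0],[[0,0.007,0],[0,0,0],0],[[0,0.011,0],[0,0,0],0],[[0,0.015,0],[0,0,0],0],[[0,0.0165,0],[0,0,0],0],[[0,0.0165,0],[0,0,0],0],[[0,0.0165,0],[0,0,0],0]]'
python3 - <<'E'
from h import *
snap('side','s11'); o=get_obs(); print(o['tool_pos'],o['tcp_rot'],o['contact_force'])
crop('s11',278,150,368,225,'v11',8)
E
```

```text
time: 31.38
tool_pos: [663.1, -68.5, 418.6]
tcp_rot: [3.141, -0.001, 0.037]
contact_force: [-0.0, 2.1, 5.4]
grip_width: 13.9
[663.06196318 -68.52958182 418.62924544] [ 3.14117004e+00 -6.92449695e-04  3.68040833e-02] [-0.02873515  2.56342436  5.70267787]
```

View pics/v11.png

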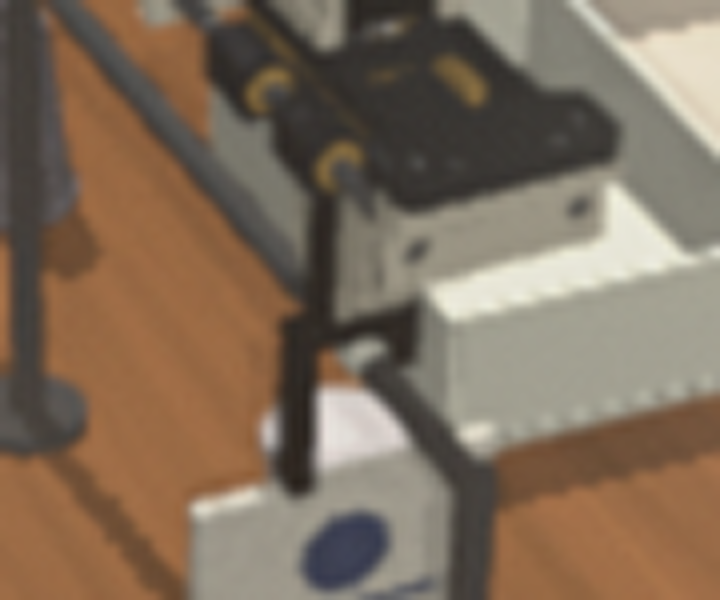

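A thin sliver of the band shows to the right of the hook at v11 (365,352), as expected. Unloading, releasing and backing off.

```bash
python3 -m pendant '[[[0,0.0007,-0.001],[0,0,0],0],[[0,0.0007,-0.001],[0,0,0],0],[[0,0.0007,-0.001],[0,0,0],0.02],[[0,0.0007,-0.001],[0,0,0],0.03],[[0,0.0007,-0.001],[0,0,0],0.05],[[0,0.0007,-0.001],[0,0,0],0.05],[[0,0.0007,-0.001],[0,0,0],0.05]]'
python3 -m pendant '[[[0,0,-0.01],[0,0,0],0.05],[[0,0,-0.025],[0,0,0],0.05],[[0,0,-0.05],[0,0,0],0.05],[[0,0,-0.08],[0,0,0],0.05],[[-0.02,0,-0.1],[0,0,0],0.05],[[-0.06,0,-0.1],[0,0,0],0.05],[[-0.1,0,-0.1],[0,0,0],0.05],[[-0.14,0,-0.1],[0,0,0],0.05],[[-0.18,0,-0.1],[0,0,0],0.05],[[-0.22,0,-0.1],[0,0,0],0.05]]'
python3 -m pendant '[[[0,0,0],[0,0,0],0.05],[[0,0,0],[0,0,0],0.05],[[0,0,0],[0,0,0],0.05]]'
python3 - <<'E'
from h import *
snap('side','s12');snap('top','t12');snap('wrist','w12'); print(get_obs()['tool_pos'])
a=cv2.resize(cv2.imread('pics/s12.png')[150:250,270:370],(400,400),interpolation=2)
b=cv2.resize(cv2.imread('pics/t12.png')[160:210,270:320],(400,400),interpolation=2)
c=cv2.resize(cv2.imread('pics/t12.png')[110:290,100:460],(400,200),interpolation=2);d=cv2.resize(cv2.imread('pics/w12.png'),(267,200))
cv2.imwrite('pics/v12.png',np.vstack([np.hstack([a,b]),cv2.copyMakeBorder(np.hstack([c,d]),0,0,0,133,0)]))
E
```

```text
time: 32.02
tool_pos: [663.3, -68.0, 419.0]
tcp_rot: [3.142, 0.0, 0.038]
contact_force: [0.1, -0.5, 0.2]
grip_width: 42.0
time: 32.85
tool_pos: [441.3, -75.9, 519.9]
tcp_rot: [3.141, -0.001, 0.038]
contact_force: [-0.4, -0.3, 0.6]
grip_width: 49.8
time: 33.1
tool_pos: [443.5, -76.3, 520.5]
tcp_rot: [3.141, -0.003, 0.038]
contact_force: [0.3, -0.3, -0.3]
grip_width: 49.7
[444.46098722 -76.3888074  519.28019832]
```

View pics/v12.png

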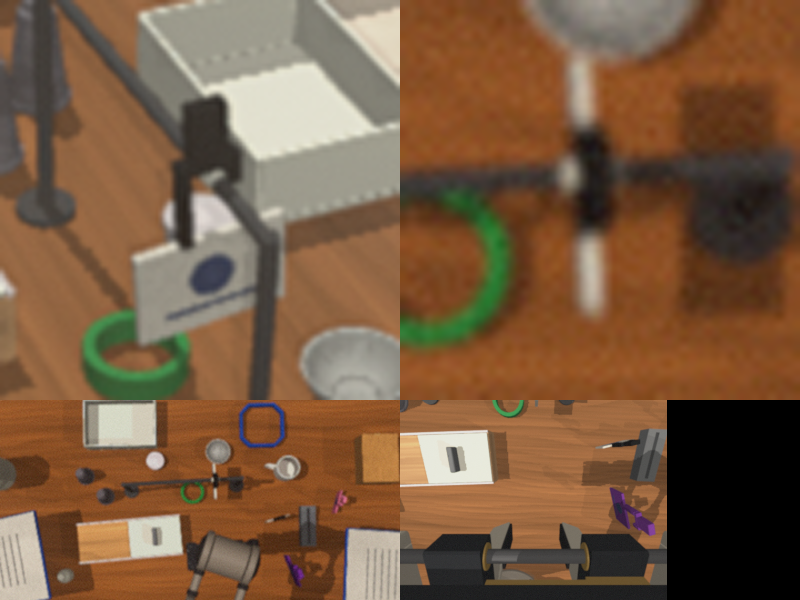

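The board hangs square on the rail and free of the gripper, its centre within about 2 mm of the band's centre. The cover is shut, no loose spools remain, and the bystanders and decoys are in place. Handing in.

```bash
python3 -m pendant '[[[0,0,0],[0,0,0],0.05],[[0,0,0],[0,0,0],0.05],[[0,0,0],[0,0,0],0.05],[[0,0,0],[0,0,0],0.05],[[0,0,0],[0,0,0],0.05],[[0,0,0],[0,0,0],0.05]]'
python3 - <<'E'
from h import *
from plant import close_job
snap('side','s13'); a,b=(cv2.imread(f'pics/{n}.png').astype(int)[150:250,270:370] for n in ('s12','s13')); print('change',np.abs(a-b).max(),np.abs(a-b).mean())
print(close_job())
E
```

```text
time: 33.75
tool_pos: [443.5, -76.3, 519.1]
tcp_rot: [-3.142, 0.0, 0.038]
contact_force: [0.2, 0.2, -0.5]
grip_width: 49.8
change 40 1.0570333333333333
the job is handed in; nothing more can be done
None
```

The job is done and handed in at about 34 s. `close_job()` reports no verdict, so the result rests on my own checks.

- **Box and spools:** I slid the cover open to its stop and put both loose spools upright in the compartment; only two were present. I then pushed the cover shut against its stop, and pictures show it flush. Measured forces on the cover stayed under about 25 N.
- **Sample board:** I took the larger black and white board from the stand. I hooked it on about 2 mm from where I measured `rail_entry`, slid it along the rail in light contact, and released it at y ≈ -68.5 mm.
- **Last checks:** The top view shows the board hanging square to the rail and clear of the gripper. It sits 1–2 mm from the band's centre, which I measured at y ≈ -69 mm. The other things on the counter are where they were.

**Disagreements:**
- The side camera first put the band's centre at about -64 mm. Allowing for the rail's curved surface moved it to about -70 mm, in line with the top view.
- Two side pictures of the hanging board about 0.7 s apart differed by 1 grey level on average and 40 at most. I took that as image noise and did not trace it.

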